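# Lock the slide tray into the scanner track

### The job

Load the slide tray into the slide scanner's loading track: lay it on the open end of the deck and slide it in so that its own front edge lifts the hinged catch, then press it gently against the spring buffer just until the catch drops behind it, and let go so that the tray is held between buffer and catch. Do not touch the catch with the robot, do not ram the buffer, and leave everything else on the bench where it is.

Things in the scene. Friction and masses are not known exactly. Their poses are not given: they have to be found in the camera images.
- tray_tab (a point): Slide tray, aluminium, 100 (x) x 110 (y) x 16 mm, 0.2-0.42 kg, flat on the table at first, same either way round. An upright grip tab 12 mm thick (x) x 36 mm wide (y) stands on its middle, top 51 mm above the underside. This point: in the tab on the centre line, 36 mm above the underside. Glass slides 1 mm proud lie before and behind the tab: keep fingertips 18 mm or more above the underside.
- track: Loading track, fixed. Origin on the table below the channel's centre line; x = loading direction, z up. Deck top 10 mm above the table, from x = -150 mm (open end) to +180. Two guide rails, tops 33 mm above the table: 132 mm apart at x = -150, narrowing to 114 mm at x = -90, then straight to +145. From x = +20 lips overhang the tray's edges, 2.5 mm above it: the tray can only be slid in.
- track_mouth (a point): Point on the deck's top on the centre line at the open end, x = -100 mm in the track's frame, axes as the track: a tray laid with its centre here lies between the flared rails, clear of the catch. From here it is slid about 185 mm in, plus or minus 10.
- track_home (a point): Nominal place of the locked tray's centre, on the deck's top, x = +86 mm in the track's frame. The true place lies up to 10 mm shallower or deeper: catch and buffer sit on one white unit clamped on the track with an offset that is not measured. Find it by feel (first touch of the buffer, drop of the catch) or by eye.
- catch (a joint): Steel gravity catch, 8 mm wide, at y = -44 mm. Its pin, 34 mm above the table, is at x = -30 mm, its blunt tip at x = +36 (nominal, see track_home), 4 mm above the deck. In rad: 0 hanging down, grows as the tip lifts; a tray passing under holds it at about 0.2. It falls by its weight (60 g) when the tray's rear edge is about 3 mm past the tip, then stops the tray from coming back.
- buffer (a joint): Spring plunger across the channel's closed end; free face at x = +130 mm (nominal, see track_home). In m: 0 free, grows as pressed, 0.013 at the hard bottom. It pushes back 2.5 N plus 0.5 N per mm; the catch drops at about 8-9 mm (7 N, plus 1-3 N of friction at the tray); bottom at 9 N. More than 20 N damages it. It stays pressed about 6 mm when the tray is locked.
- oil_bottle: Bystander, to be left alone: small amber bottle, 30 mm across, 62 mm tall; origin at the centre of its underside.
- objective: Bystander, to be left alone: steel microscope objective standing on end, 30 mm across, 44 mm tall; origin at the centre of its underside.
- dish: Bystander, to be left alone: shallow glass dish, 80 mm across, 16 mm tall; origin at the centre of its underside.
- stain_jar: Bystander, to be left alone: glass jar with a white cap, 48 mm across, 65 mm tall; origin at the centre of its underside.
- wash_bottle: Bystander, to be left alone: white bottle, 64 mm across, 150 mm tall; origin at the centre of its underside.
- counter: Bystander, to be left alone: round steel hand counter, 48 mm across, 36 mm tall; origin at the centre of its underside.
Things that resemble listed ones, but are neither listed nor needed, are in the scene too. Of the things shaped like the part that bears tray_tab, the aluminium one is meant.

How it is judged:
By the outcome, as a careful person would: the job done as asked, in the order asked, and still so for the second after the job is handed in, with the robot touching nothing.
It also fails if it takes over 51 s, if anything falls off the work surface, if the arm or the gripper's body presses on something with over 40 N, if the wrist force passes 120 N, or if a joint passes its speed limit or range.

### The arm

A 6-joint arm with a two-finger parallel gripper is mounted at the origin on the work surface. World frame = base frame: x ahead of the robot, y to its left, z up, the work surface at z = 0. Lengths are in m, angles in rad, forces in N, time in s.
With the tool pointing down it reaches from about 0.25 to 0.725 m from the base axis. Payload 4 kg.
Tool frame: the origin (TCP) lies on the centre line of the jaws, within the pads' length; the fingertips stand 25 mm ahead of it and the grasp point (between the pads) lies 6 mm ahead of it; z points along the fingers, x is the direction in which the jaws open and shut, and the axes are right-handed (so a half turn about z gives the same grasp; the last joint's range is limited). The gripper opens to 85 mm and grips with 20 to 120 N. Pads are 22 mm wide; open, the fingers measure 114 mm over their backs; the gripper's body (76 mm by 85 mm) begins 54 mm behind the grasp point. The pads swing forward as they close: fully open they stand 13 mm farther back than shut.
Start: joints at [1.193, 0.241, 0.005, 1.335, 0, 1.571], TCP at [0.184, 0.465, 0.256] pointing down, gripper open.
Joint ranges: [-2.72, 2.72], [-1.05, 1.87], [-1.09, 1.28], [-1.99, 2.15], [-1.42, 1.44], [-3.14, 3.14]. Speed limits (rad/s): [2.79, 2.79, 3.14, 3.14, 3.14, 3.14].

### API

Orientations are given as a unit quaternion [x, y, z, w].
In Python, from workcell import bot, imaging, order gives the robot as it stands.
- The arm moves only by the tool carry_out, never from a script. Its argument "moves" is a list of rows, each a list of 5 numbers: the shift along the tool's x, y, z scaled (see below), then the turn about the tool's z scaled (see below), then the opening, from -1 (shut) to 1 (fully open). In form: [[tx, ty, tz, roll, hand], ...]. A call has 1 to 20 rows; each row is the pose to reach, as a shift and turn from the pose commanded when the call began, along the tool's axes at that moment; what a row does not reach only later rows make up. The controller multiplies each number of a shift by 0.1 m and each number of a turn by 90 degrees. A row lasts 1/10 s, in which the tool goes at most 50 mm and 8.59 degrees, less where a joint would pass 70% of its speed; a pose out of reach is approached as far as the arm can. A call with a number of a shift or a turn outside -1 to 1 is refused whole. A call with a gripper value outside its range is refused whole. The fingers move at their own pace and stop on an object; the grip force is fixed at half the most. Time passes only in rows, so rows that repeat a pose let the fingers close. It gives the time, the measured TCP pose, the force and the opening at its end, in the units of the state.
- bot.get_obs(): the state, without advancing time (a new reading comes with each control period).
- imaging.camera(name): name is "side" or "top"; returns the picture (480x640x3 uint8, red, green, blue); there is no depth.
- imaging.camera_model(name): a dict with "fovy" (degrees; the focal length in pixels is half the picture's height over the tangent of half this angle, whatever the lens; pixels are square), "cx", "cy" (the principal point, pixels), "eye" and "rotation" of the camera in the world. Camera axes: x right, y up, looking along -z (the intrinsics and any distortion apply to the point x, -y, -z); pixel columns grow to the right and rows downward; lengths in m; the calibration is good to about 2 mm. A picture is of the moment at which its call begins. camera_model takes no time and is no camera call.
- order.job_done(): hands the job in, once; it reports no verdict.
The state is a dict: "clock": time; "joint_pos": joint angles; "joint_vel": joint speeds; "tau": joint torques, N m; "eef_pos": TCP position; "tool_rot": TCP orientation; "ft_force": force on the tool from outside, world axes, zero at the start; "ft_torque": the same for the moment, N m; "grip_width": finger opening in m.
Only numpy, scipy, OpenCV 4.12 (cv2) and the standard library are available. Lean on these libraries where they do the work, as an engineer would, in place of code of your own. Each camera call takes 0.05 s, during which the arm holds its last target.

## Working session

There is one attempt and no reset: what is moved stays moved. The work goes in short steps, Python scripts to look and compute and a tool call to move; the robot and the scene stay as the last step left them, time stands still between calls to the robot, and variables do not carry over. Pictures are saved under pics/ and viewed, and the job is handed in when it is done.

Besides the shell and the picture viewer there is one more tool, called after ">>>" in YAML: its name, and indented under it one key for each argument. carry_out: Moves the arm, as the interface text tells. Its arguments: {"type":"object","properties":{"moves":{"type":"array","items":{"type":"array","items":{"type":"number","minimum":-1,"maximum":1}}}},"required":["moves"]}

```bash
mkdir -p pics; ls
python3 - <<'E'
from workcell import bot, imaging, order
import cv2
o=bot.get_obs(); print({k:o[k] for k in('clock','eef_pos','tool_rot','ft_force','grip_width')})
for n in('top','side'):
    print(n,imaging.camera_model(n))
    cv2.imwrite(f'pics/{n}0.png',imaging.camera(n)[:,:,::-1])
E
```

```text
pics
{'clock': 0.0, 'eef_pos': array([0.18422994, 0.46420032, 0.25539676]), 'tool_rot': array([ 8.27311425e-01,  5.61742549e-01, -8.76174318e-04,  5.88427766e-04]), 'ft_force': array([-0.25092116,  0.88677606,  0.78119886]), 'grip_width': 0.08591557421626114}
top {'fovy': 42.7870405012965, 'cx': 326.2588106766826, 'cy': 235.89811347256045, 'eye': array([ 0.27618646, -0.11314753,  1.22003648]), 'rotation': array([-0.07591577,  0.07973143,  0.7346383 , -0.66946715])}
side {'fovy': 52.01061198886658, 'cx': 316.15236174496494, 'cy': 244.0692017076907, 'eye': array([0.30553781, 0.58509585, 0.48703858]), 'rotation': array([-0.07479995,  0.5006833 ,  0.85229667, -0.13157351])}
```

View pics/top0.png

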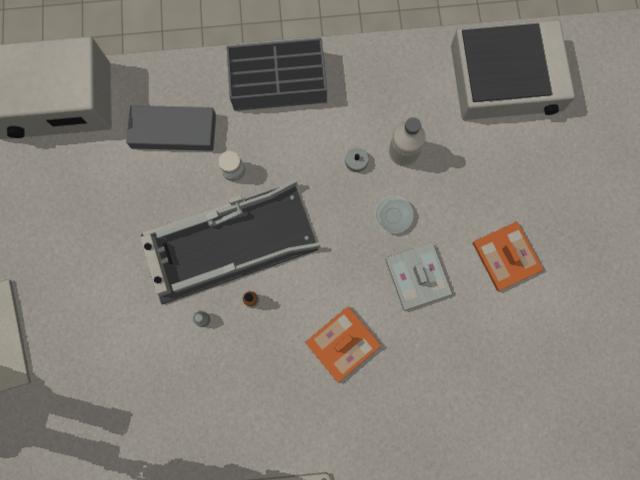

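View pics/side0.png

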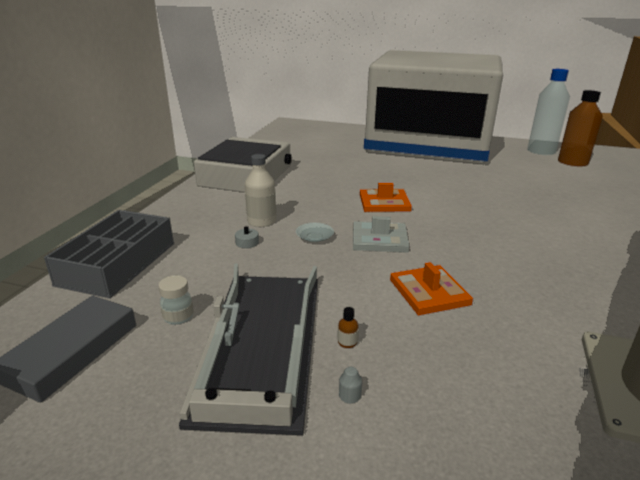

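The aluminium tray is the grey one at top px (420,277) and side px (380,236). The trays at top (508,257) and (344,344) are orange, so they are decoys. The track's open end is at about (310,215), its white unit at about (155,262), and the catch is on the upper rail near (230,212). I'll check enlarged crops next.

```bash
cat > h.py <<'E'
import numpy as np, cv2
from scipy.spatial.transform import Rotation as R
from workcell import bot, imaging, order
def cam(n):
    m=imaging.camera_model(n); f=240/np.tan(np.radians(m['fovy']/2))
    return m,f,R.from_quat(m['rotation']).as_matrix()
def ray(n,u,v,z):
    m,f,M=cam(n); d=M@np.array([(u-m['cx'])/f,-(v-m['cy'])/f,-1]); e=m['eye']
    return e+d*(z-e[2])/d[2]
def proj(n,p):
    m,f,M=cam(n); c=M.T@(np.array(p)-m['eye']); return np.array([m['cx']+f*c[0]/-c[2], m['cy']-f*c[1]/-c[2]])
E
python3 - <<'E'
from h import *
t=cv2.imread('pics/top0.png');s=cv2.imread('pics/side0.png')
print(imaging.camera_model('top').keys())
def crop(im,x,y,w,h,k,n): cv2.imwrite(n,cv2.resize(im[y:y+h,x:x+w],None,fx=k,fy=k,interpolation=cv2.INTER_CUBIC))
crop(t,375,235,90,85,7,'pics/c_tray.png')
crop(t,130,175,200,135,4,'pics/c_track.png')
crop(s,170,255,160,180,3.3,'pics/c_trackside.png')
for n,u,v in(('top',0,0),('top',640,0),('top',0,480),('top',640,480)): print(ray(n,u,v,0))
print(proj('top',[0,0,0]),proj('side',[0,0,0]))
E
```

```text
dict_keys(['fovy', 'cx', 'cy', 'eye', 'rotation'])
[ 1.15653559e+00  5.45333344e-01 -2.22044605e-16]
[ 1.02029668e+00 -8.78043396e-01  2.22044605e-16]
[0.1383861  0.52083563 0.        ]
[ 0.0288477  -0.67339131  0.        ]
[282.07316263 532.07176777] [669.88807438 395.91816932]
```

View pics/c_tray.png

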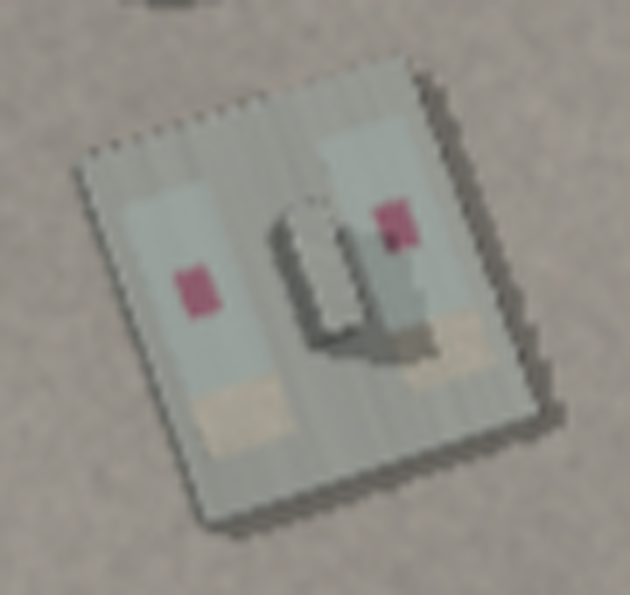

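View pics/c_track.png

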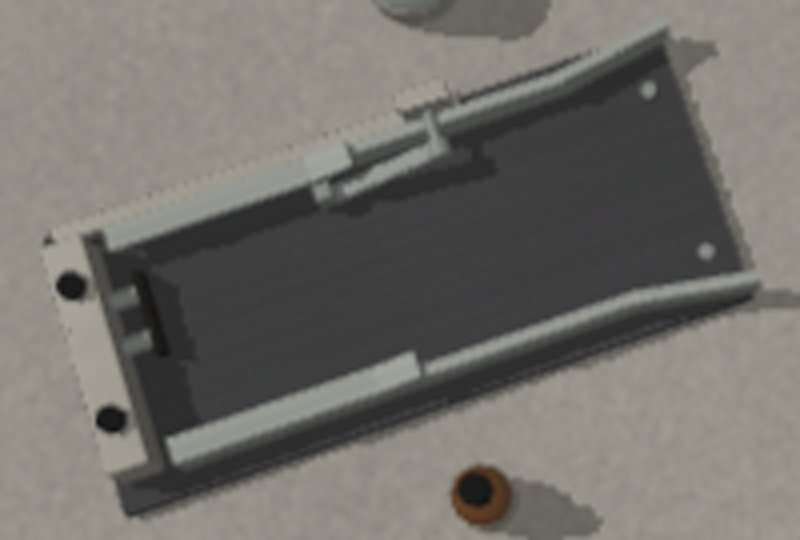

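View pics/c_trackside.png

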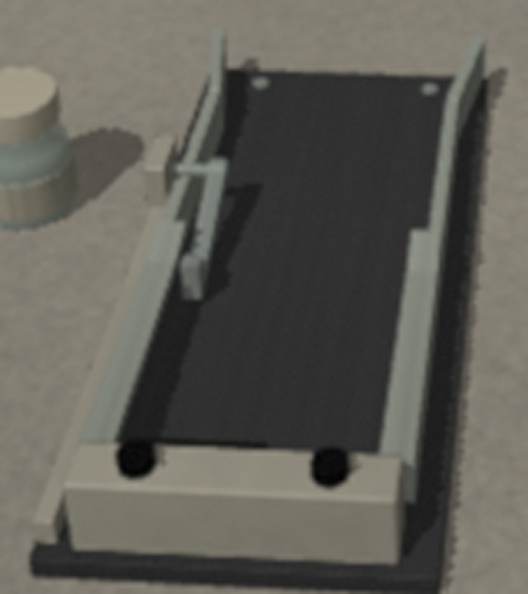

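```bash
cat > m.py <<'E'
from h import *
T=lambda x,y:(375+(x+.5)/7-.5,235+(y+.5)/7-.5)
K=lambda x,y:(130+(x+.5)/4-.5,175+(y+.5)/4-.5)
# tray top corners z=.016
c=[ray('top',*T(*p),.016)[:2] for p in((80,163),(408,58),(543,410),(207,520))]
c=np.array(c); print('tray',c.round(4),c.mean(0))
print([np.linalg.norm(c[i]-c[(i+1)%4]).round(4) for i in range(4)])
a=(c[0]-c[1])+(c[3]-c[2]); b=(c[3]-c[0])+(c[2]-c[1])
ang=lambda v:np.degrees(np.arctan2(v[1],v[0]))
print('tray ang',ang(a),ang(b)-90, ang(b)+90)
tb=[ray('top',*T(*p),.051)[:2] for p in((285,205),(322,200),(365,325),(328,340))]
print('tab top',np.mean(tb,0))
g=lambda p,z:ray('top',*K(*p),z)[:2]
L=[g((415,352),.033),g((168,437),.033)]; U=[g((352,165),.033),g((110,248),.033)]
print('lip ang',ang(L[1]-L[0]),ang(U[1]-U[0]))
m0=(L[0]+U[0])/2
e=[g((665,30),.033),g((757,285),.033)]; print('end',e,np.linalg.norm(e[0]-e[1]),ang(e[1]-e[0])-90, 'mid',np.mean(e,0))
d=[g((672,52),.01),g((748,268),.01)]; print('deck',d,np.mean(d,0),np.linalg.norm(d[0]-d[1]),ang(d[1]-d[0])-90)
th=np.radians((ang(L[1]-L[0])+ang(U[1]-U[0]))/2); ux=np.array([np.cos(th),np.sin(th)]);uy=np.array([-ux[1],ux[0]])
for n,p in(('L0',L[0]),('L1',L[1]),('U0',U[0]),('U1',U[1]),('e0',e[0]),('e1',e[1]),('d0',d[0]),('d1',d[1])): print(n,(p@ux).round(4),(p@uy).round(4))
E
python3 m.py
```

```text
tray [[ 0.4897 -0.2469]
 [ 0.5114 -0.344 ]
 [ 0.4073 -0.3687]
 [ 0.3853 -0.2708]] [ 0.44842184 -0.30760683]
[np.float64(0.0995), np.float64(0.1069), np.float64(0.1003), np.float64(0.107)]
tray ang 102.61623675922434 -256.89189371761574 -76.89189371761574
tab top [ 0.44818222 -0.30688169]
lip ang 104.11932850710917 104.38546675447445
end [array([ 0.65867015, -0.08099345]), array([ 0.52296553, -0.11559498])] 0.14004645680361008 -255.69569455715714 mid [ 0.59081784 -0.09829421]
deck [array([ 0.65393051, -0.08299913]), array([ 0.53690221, -0.11190081])] [ 0.59541636 -0.09744997] 0.12054431748138233 -256.1276355171367
L0 -0.0711 -0.5031
L1 0.0554 -0.5034
U0 -0.0701 -0.6043
U1 0.0559 -0.604
e0 -0.2407 -0.6185
e1 -0.2408 -0.4784
d0 -0.2414 -0.6134
d1 -0.2406 -0.4928
```

```bash
cat > ov.py <<'E'
from h import *
def ov(cam_,src,dst,box,k,s0,yc,th,off=0):
    im=cv2.imread(src); x,y,w,h=box
    c=cv2.resize(im[y:y+h,x:x+w],None,fx=k,fy=k,interpolation=cv2.INTER_CUBIC)
    ux=np.array([np.cos(th),np.sin(th)]);uy=np.array([-ux[1],ux[0]])
    def P(a,b,z):
        p=ux*(s0+a)+uy*(yc+b); q=proj(cam_,[p[0],p[1],z]); return tuple(int(round(v)) for v in ((q[0]+.5-x)*k-.5,(q[1]+.5-y)*k-.5))
    for s in(-1,1):
        pl=[P(-.15,s*.066,.033),P(-.09,s*.057,.033),P(.145,s*.057,.033)]
        for i in range(2): cv2.line(c,pl[i],pl[i+1],(0,255,0),1)
        pl=[P(-.15,s*.066,.01),P(-.09,s*.057,.01),P(.145,s*.057,.01)]
        for i in range(2): cv2.line(c,pl[i],pl[i+1],(255,255,0),1)
    cv2.line(c,P(-.15,-.07,.01),P(-.15,.07,.01),(0,0,255),1)
    cv2.line(c,P(.02,-.057,.033),P(.02,.057,.033),(0,0,255),1)
    cv2.line(c,P(-.15,0,.01),P(.18,0,.01),(255,0,255),1)
    cv2.line(c,P(.130+off,-.03,.02),P(.130+off,.03,.02),(0,165,255),1)
    cv2.line(c,P(-.03+off,-.044,.034),P(.036+off,-.044,.016),(0,165,255),1)
    cv2.imwrite(dst,c)
E
python3 - <<'E'
from ov import *
ov('top','pics/top0.png','pics/ov_t.png',(138,178,190,128),4.2,-.0907,-.5512,np.radians(104.25))
ov('side','pics/side0.png','pics/ov_s.png',(170,255,160,180),3.3,-.0907,-.5512,np.radians(104.25))
E
```

```text
(no output)
```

View pics/ov_t.png

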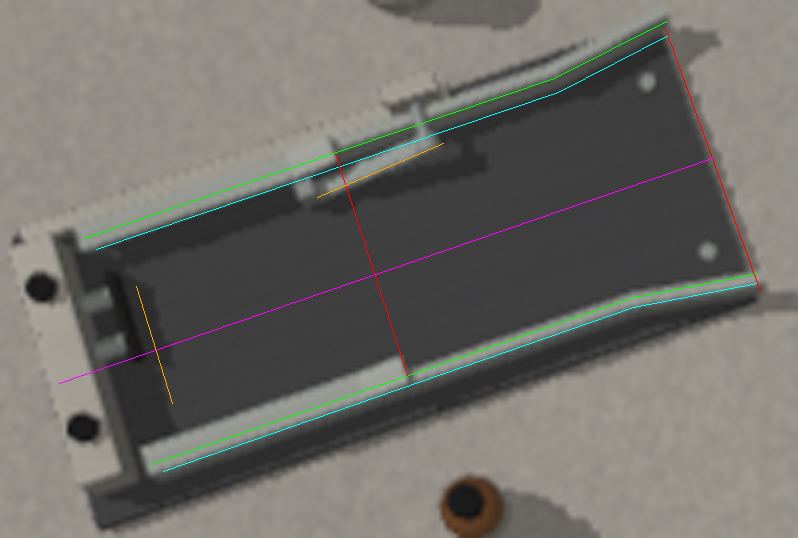

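View pics/ov_s.png

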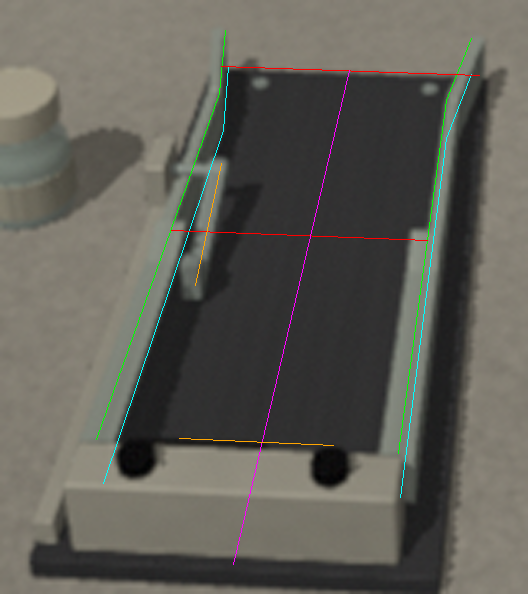

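The overlay of the track model fits within about 2 mm in both views. The loading direction is 104.25° in the world. The catch tip and buffer appear to sit about 7 mm deeper than nominal. The enlarged tray crop shows a bare grey metal tray with an upright tab, so it's the aluminium one. Next I move towards it.

>>> carry_out:
  moves:
    - [-0.4,0.35,0,0,1]
    - [-0.88,0.76,0,0,1]
    - [-0.88,0.76,0,0,1]

```text
clock: 0.4
eef_pos: [0.2225, 0.3511, 0.2556]
tool_rot: [0.828, 0.561, -0.001, 0.001]
ft_force: [-0.1, 0.7, 0.2]
grip_width: 0.0857
```

>>> carry_out:
  moves:
    - [-0.45,0.38,0,0,1]
    - [-0.88,0.76,0,0,1]
    - [-0.88,0.76,0,0,1]

```text
clock: 0.7
eef_pos: [0.2609, 0.242, 0.2561]
tool_rot: [0.828, 0.56, -0.001, 0.0]
ft_force: [-0.6, 0.3, 0.0]
grip_width: 0.0858
```

>>> carry_out:
  moves:
    - [-0.45,0.38,0,0,1]
    - [-0.88,0.76,0,0,1]
    - [-0.88,0.76,0,0,1]

```text
clock: 1.0
eef_pos: [0.2995, 0.1323, 0.2563]
tool_rot: [0.829, 0.56, -0.0, 0.0]
ft_force: [-0.3, 0.1, 0.1]
grip_width: 0.085
```

>>> carry_out:
  moves:
    - [-0.45,0.38,0,0,1]
    - [-0.88,0.76,0,0,1]
    - [-0.88,0.76,0,0,1]

```text
clock: 1.3
eef_pos: [0.3382, 0.0222, 0.2564]
tool_rot: [0.829, 0.559, 0.0, 0.001]
ft_force: [-0.3, 0.1, 0.7]
grip_width: 0.0855
```

>>> carry_out:
  moves:
    - [-0.45,0.38,0,0,1]
    - [-0.88,0.76,0,0,1]
    - [-0.88,0.76,0,0,1]

```text
clock: 1.6
eef_pos: [0.3767, -0.0879, 0.2562]
tool_rot: [0.829, 0.56, 0.0, 0.001]
ft_force: [-0.2, 0.4, -1.0]
grip_width: 0.0855
```

>>> carry_out:
  moves:
    - [-0.45,0.38,0,0,1]
    - [-0.88,0.76,0,0,1]
    - [-0.88,0.76,0,0,1]

```text
clock: 1.9
eef_pos: [0.4149, -0.1979, 0.2558]
tool_rot: [0.828, 0.56, 0.0, 0.001]
ft_force: [-0.8, 0.2, 0.1]
grip_width: 0.0852
```

>>> carry_out:
  moves:
    - [-0.45,0.38,0,-0.09,1]
    - [-0.88,0.76,0,-0.18,1]
    - [-0.88,0.76,0,-0.27,1]
    - [-0.88,0.76,0,-0.36,1]
    - [-0.88,0.76,0,-0.385,1]
    - [-0.88,0.76,0,-0.385,1]

```text
clock: 2.5
eef_pos: [0.4518, -0.3037, 0.2557]
tool_rot: [0.623, 0.783, 0.0, -0.001]
ft_force: [1.0, 0.0, -0.3]
grip_width: 0.0854
```

>>> carry_out:
  moves:
    - [-0.03,-0.04,0.3,0,0.2]
    - [-0.03,-0.04,0.7,0,0.2]
    - [-0.03,-0.04,0.95,0,0.2]
    - [-0.03,-0.04,0.95,0,0.2]

```text
clock: 2.9
eef_pos: [0.446, -0.3056, 0.1573]
tool_rot: [0.623, 0.783, -0.0, -0.004]
ft_force: [-0.6, 1.3, -0.4]
grip_width: 0.0512
```

>>> carry_out:
  moves:
    - [0,0,0.25,0,0.2]
    - [0,0,0.5,0,0.2]
    - [0,0,0.5,0,0.2]

```text
clock: 3.2
eef_pos: [0.4473, -0.3066, 0.1098]
tool_rot: [0.622, 0.783, -0.0, -0.002]
ft_force: [-0.7, 0.7, 0.8]
grip_width: 0.0513
```

Run:
```python
from h import *
o=bot.get_obs(); print(o['eef_pos'],o['tool_rot'],o['grip_width'])
t=imaging.camera('top')[:,:,::-1];s=imaging.camera('side')[:,:,::-1]
cv2.imwrite('pics/t1.png',t);cv2.imwrite('pics/s1.png',s)
a=cv2.resize(t[210:330,350:490],None,fx=2.8,fy=2.8,interpolation=2);b=cv2.resize(s[150:270,310:450],None,fx=2.8,fy=2.8,interpolation=2)
cv2.imwrite('pics/ts1.png',np.hstack([a,b]))
```

```text
[ 0.4473041  -0.30658641  0.10978528] [ 6.22499163e-01  7.82617060e-01 -9.67155321e-05 -2.30669365e-03] 0.05125015281017542
```

View pics/ts1.png

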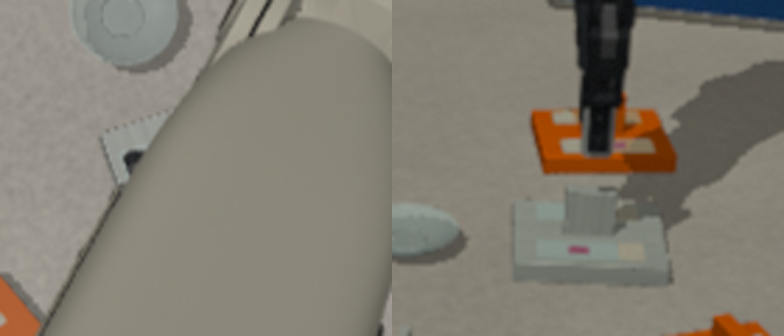

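>>> carry_out:
  moves:
    - [0,0,0.3,0,0.2]
    - [0,0,0.55,0,0.2]
    - [0,0,0.62,0,0.2]
    - [0,0,0.62,0,0.2]
    - [0,0,0.62,0,0.2]

```text
clock: 3.8
eef_pos: [0.4497, -0.3087, 0.0512]
tool_rot: [0.622, 0.783, 0.0, 0.002]
ft_force: [0.6, 0.6, 0.3]
grip_width: 0.0511
```

>>> carry_out:
  moves:
    - [0,0,0,0,-1]
    - [0,0,0,0,-1]
    - [0,0,0,0,-1]
    - [0,0,0,0,-1]
    - [0,0,0,0,-1]
    - [0,0,0,0,-1]

```text
clock: 4.4
eef_pos: [0.449, -0.308, 0.0504]
tool_rot: [0.622, 0.783, 0.0, 0.001]
ft_force: [-0.3, 0.6, 6.3]
grip_width: 0.0108
```

>>> carry_out:
  moves:
    - [0,0,-0.1,0,-1]
    - [0,0,-0.35,0,-1]
    - [0,0,-0.7,0,-1]
    - [0,0,-0.7,0,-1]
    - [0,0,-0.7,0,-1]

```text
clock: 4.9
eef_pos: [0.4487, -0.3081, 0.1198]
tool_rot: [0.623, 0.783, -0.0, 0.001]
ft_force: [-0.0, 0.4, -4.4]
grip_width: 0.0106
```

>>> carry_out:
  moves:
    - [0.2,0.22,0,0,-1]
    - [0.43,0.47,0,0,-1]
    - [0.65,0.7,0,-0.01,-1]
    - [0.86,0.94,0,-0.014,-1]

```text
clock: 5.3
eef_pos: [0.5194, -0.2014, 0.1169]
tool_rot: [0.614, 0.789, -0.001, -0.002]
ft_force: [0.2, 0.3, -4.1]
grip_width: 0.0106
```

>>> carry_out:
  moves:
    - [0.22,0.24,0,0,-1]
    - [0.43,0.47,0,0,-1]
    - [0.65,0.7,0,0,-1]
    - [0.8,0.86,0,0,-1]
    - [0.86,0.94,0,0,-1]
    - [0.86,0.94,0,0,-1]
    - [0.86,0.94,0,0,-1]

```text
clock: 6.0
eef_pos: [0.5894, -0.0971, 0.1181]
tool_rot: [0.614, 0.789, -0.001, -0.001]
ft_force: [-1.0, -0.1, -4.1]
grip_width: 0.0106
```

Run:
```python
from h import *
o=bot.get_obs(); print(o['eef_pos'],o['tool_rot'],o['grip_width'],o['ft_force'],o['ft_torque'])
t=imaging.camera('top')[:,:,::-1];s=imaging.camera('side')[:,:,::-1]
cv2.imwrite('pics/t2.png',t);cv2.imwrite('pics/s2.png',s)
a=cv2.resize(t[150:310,220:400],None,fx=2.2,fy=2.2,interpolation=2);b=cv2.resize(s[150:310,200:380],None,fx=2.2,fy=2.2,interpolation=2)
cv2.imwrite('pics/ts2.png',np.hstack([a,b]))
```

```text
[ 0.58944488 -0.09708424  0.11813588] [ 0.61405705  0.78926038 -0.00101983 -0.0009752 ] 0.010604732891253285 [-0.95064826 -0.09428226 -4.06549238] [-0.05456426 -0.00811935 -0.03752538]
```

View pics/ts2.png

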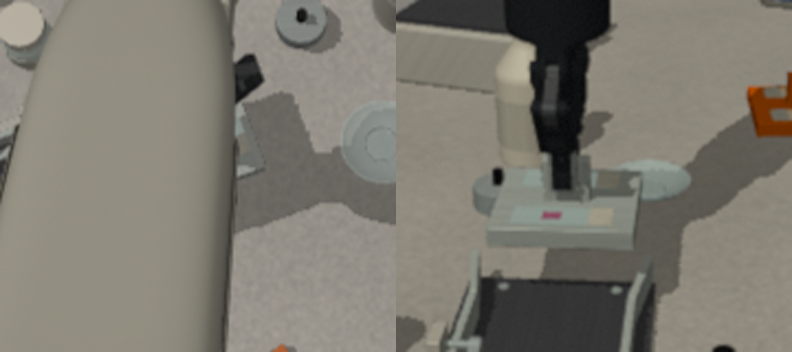

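>>> carry_out:
  moves:
    - [0,0.03,0.1,0,-1]
    - [0,0.05,0.28,0,-1]
    - [0,0.05,0.28,0,-1]
    - [0,0.05,0.28,0,-1]

```text
clock: 6.5
eef_pos: [0.5946, -0.0956, 0.0906]
tool_rot: [0.614, 0.789, -0.001, -0.001]
ft_force: [0.8, -0.0, -3.2]
grip_width: 0.0108
```

Run:
```python
from h import *
o=bot.get_obs(); print(o['eef_pos'],o['tool_rot'],o['grip_width'],o['ft_force'],o['ft_torque'])
s=imaging.camera('side')[:,:,::-1]
cv2.imwrite('pics/s3.png',s)
b=cv2.resize(s[220:330,220:350],None,fx=5.2,fy=5.2,interpolation=2)
cv2.imwrite('pics/ts3.png',b)
```

```text
[ 0.5946015  -0.0956031   0.09058167] [ 6.14167297e-01  7.89175150e-01 -5.39782539e-04 -9.06608759e-04] 0.010808627186603505 [ 0.81266864 -0.04299875 -3.17295977] [ 0.02952425 -0.01211816  0.00730295]
```

View pics/ts3.png

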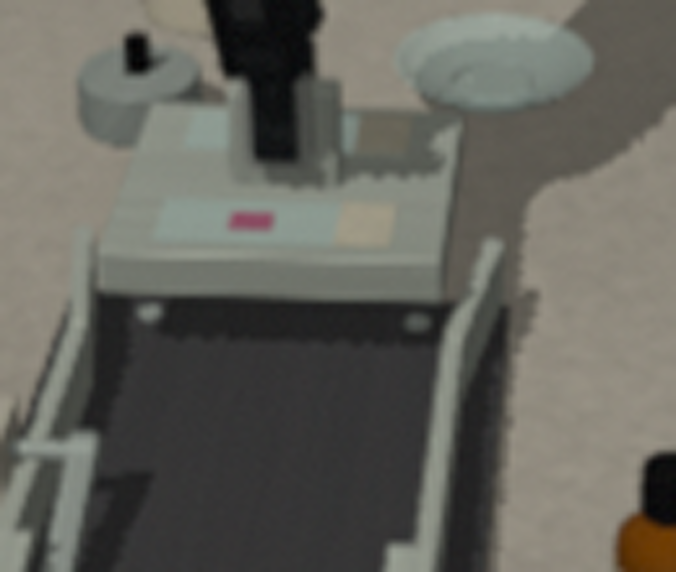

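Run:
```python
from h import *
th=np.radians(104.25); ux=np.array([np.cos(th),np.sin(th)]);uy=np.array([-ux[1],ux[0]])
S=lambda x,y:(220+(x+.5)/5.2-.5,220+(y+.5)/5.2-.5)
K=lambda x,y:(130+(x+.5)/4-.5,175+(y+.5)/4-.5)
def f(n,c,q,z):
    p=ray(c,*q,z)[:2]; print(n,(p@ux+.0907).round(4),(p@uy+.5522).round(4))
f('trayL','side',S(98,291),.0402);f('trayR','side',S(443,302),.0402)
f('trayLt','side',S(100,255),.0562);f('trayRt','side',S(443,262),.0562)
f('dotL','side',S(150,313),.01);f('dotR','side',S(417,323),.01)
f('dotLt','top',K(648,90),.01);f('dotRt','top',K(706,251),.01)
f('railLend','side',S(85,235),.033);f('railRend','side',S(486,240),.033)
f('kinkR','side',S(444,322),.033);f('kinkL','side',S(79,310),.033)
f('lipR','side',S(388,545),.033)
```

```text
trayL -0.1009 -0.0537
trayR -0.1013 0.0573
trayLt -0.0972 -0.0512
trayRt -0.0998 0.0575
dotL -0.1346 -0.0448
dotR -0.1341 0.0459
dotLt -0.1325 -0.0461
dotRt -0.1328 0.0439
railLend -0.1461 -0.0675
railRend -0.1513 0.068
kinkR -0.1006 0.0576
kinkL -0.1004 -0.0603
lipR 0.0134 0.0504
```

>>> carry_out:
  moves:
    - [0,0.02,0.05,0,-1]
    - [0,0.02,0.15,0,-1]
    - [0,0.02,0.24,0,-1]
    - [0,0.02,0.27,0,-1]
    - [0,0.02,0.28,0,-1]
    - [0,0.02,0.28,0,-1]

```text
clock: 7.15
eef_pos: [0.5972, -0.0962, 0.0696]
tool_rot: [0.614, 0.789, -0.0, 0.002]
ft_force: [-14.6, -4.6, 30.8]
grip_width: 0.011
```

>>> carry_out:
  moves:
    - [0,0,0.01,0,-1]
    - [0,0,0.02,0,-1]
    - [0,0,0.02,0,-1]

```text
clock: 7.45
eef_pos: [0.5973, -0.0964, 0.0694]
tool_rot: [0.614, 0.789, 0.0, 0.002]
ft_force: [-17.7, -4.0, 40.4]
grip_width: 0.0111
```

>>> carry_out:
  moves:
    - [0,0,-0.1,0,-1]
    - [0,0,-0.25,0,-1]
    - [0,0,-0.25,0,-1]

```text
clock: 7.75
eef_pos: [0.5992, -0.0949, 0.0884]
tool_rot: [0.614, 0.789, 0.001, 0.002]
ft_force: [0.5, -0.3, -4.5]
grip_width: 0.0109
```

Run:
```python
from h import *
o=bot.get_obs(); print(o['eef_pos'],o['tool_rot'],o['grip_width'],o['ft_force'],o['ft_torque'])
s=imaging.camera('side')[:,:,::-1]
cv2.imwrite('pics/s4.png',s)
b=cv2.resize(s[220:330,220:350],None,fx=5.2,fy=5.2,interpolation=2)
cv2.imwrite('pics/ts4.png',b)
```

```text
[ 0.59920323 -0.09493851  0.08840069] [0.61383382 0.78943127 0.00121481 0.00219922] 0.010949699172535785 [ 0.4735264  -0.33157175 -4.49903439] [-0.10432417 -0.08373865  0.04252896]
```

View pics/ts4.png

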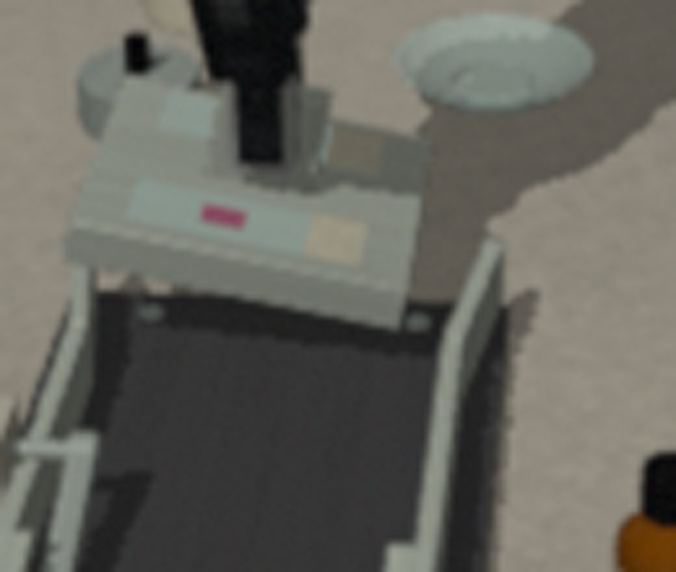

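The tray's left edge landed on the far rail and the tray rolled about 9° in the grip. I'll carry it back to its original free spot, press it flat, regrip and try again.

>>> carry_out:
  moves:
    - [0,0,-0.2,0,-1]
    - [0,0,-0.4,0,-1]
    - [-0.2,-0.24,-0.4,0,-1]
    - [-0.4,-0.5,-0.4,0,-1]
    - [-0.6,-0.75,-0.4,0,-1]
    - [-0.81,-0.98,-0.4,0,-1]

```text
clock: 8.4
eef_pos: [0.5209, -0.1977, 0.1246]
tool_rot: [0.614, 0.79, -0.0, -0.001]
ft_force: [0.9, -0.2, -3.9]
grip_width: 0.0109
```

>>> carry_out:
  moves:
    - [-0.2,-0.24,0,0,-1]
    - [-0.4,-0.5,0,0,-1]
    - [-0.6,-0.75,0,0,-1]
    - [-0.75,-0.9,0.1,0,-1]
    - [-0.81,-0.98,0.3,0,-1]
    - [-0.81,-0.98,0.5,0,-1]
    - [-0.81,-0.98,0.55,0,-1]
    - [-0.81,-0.98,0.55,0,-1]

```text
clock: 9.2
eef_pos: [0.4463, -0.2991, 0.0695]
tool_rot: [0.614, 0.789, -0.0, -0.002]
ft_force: [-0.3, -0.0, -2.6]
grip_width: 0.0109
```

>>> carry_out:
  moves:
    - [0,0,0.06,0,-1]
    - [0,0,0.1,0,-1]
    - [0,0,0.14,0,-1]
    - [0,0,0.17,0,-1]
    - [0,0,0.19,0,-1]
    - [0,0,0.2,0,-1]
    - [0,0,0.2,0,-1]

```text
clock: 9.9
eef_pos: [0.4518, -0.2997, 0.0552]
tool_rot: [0.613, 0.79, 0.003, 0.004]
ft_force: [4.7, 6.9, 12.2]
grip_width: 0.0109
```

>>> carry_out:
  moves:
    - [0,0,0.03,0,-1]
    - [0,0,0.05,0,-1]
    - [0,0,0.05,0,-1]

```text
clock: 10.2
eef_pos: [0.4536, -0.3003, 0.0511]
tool_rot: [0.613, 0.79, 0.004, 0.006]
ft_force: [7.4, 6.5, 13.5]
grip_width: 0.0111
```

>>> carry_out:
  moves:
    - [0,0,-0.02,0,-0.4]
    - [0,0,-0.03,0,-0.3]
    - [0,0,-0.03,0,-0.2]
    - [0,0,-0.03,0,-0.2]

```text
clock: 10.6
eef_pos: [0.447, -0.3001, 0.0491]
tool_rot: [0.614, 0.789, -0.0, -0.0]
ft_force: [0.7, 0.0, -0.6]
grip_width: 0.0341
```

Run:
```python
from h import *
o=bot.get_obs(); print(o['eef_pos'],o['tool_rot'],o['grip_width'],o['ft_force'],o['ft_torque'])
s=imaging.camera('side')[:,:,::-1]
cv2.imwrite('pics/s5.png',s)
b=cv2.resize(s[170:270,310:450],None,fx=5,fy=5,interpolation=2)
cv2.imwrite('pics/ts5.png',b)
```

```text
[ 0.44701654 -0.30005775  0.04909705] [ 6.13983718e-01  7.89318645e-01 -1.09970369e-04 -2.41425364e-04] 0.0340885479253812 [ 0.67310798  0.00220009 -0.56799492] [-0.0374071   0.05113923 -0.00644812]
```

View pics/ts5.png

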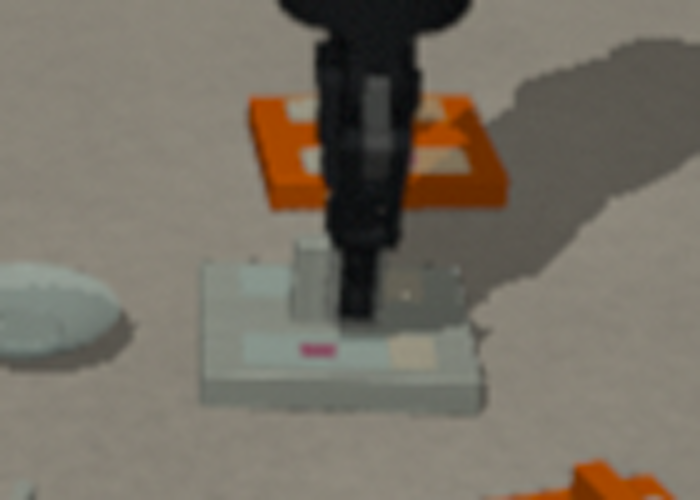

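Run:
```python
from h import *
S=lambda x,y:(310+(x+.5)/5-.5,170+(y+.5)/5-.5)
th=np.radians(104.25); ux=np.array([np.cos(th),np.sin(th)]);uy=np.array([-ux[1],ux[0]])
a=ray('side',*S(202,404),0)[:2];b=ray('side',*S(481,413),0)[:2]
d=b-a; print(a,b,np.linalg.norm(d),'yaw',np.degrees(np.arctan2(d[1],d[0]))+180-90)
n=np.array([-d[1],d[0]])/np.linalg.norm(d); n=n if n[1]<0 else -n
c=(a+b)/2+n*.05; print('centre',c)
tb=[ray('side',*S(293,241),.051)[:2],ray('side',*S(297,322),.016)[:2]]
print('tab L edge',tb)
t=np.array([.4470,-.3001]); print('TCP-c ux,uy',(t-c)@ux,(t-c)@uy)
# finger front position projected
for off in(.012,.02,.03): 
  p=t+ux*off; q=proj('side',[p[0],p[1],.03]); print(off,((q-[310,170])+.5)*5-.5)
# same estimate on the original picture for calibration: 
s=cv2.imread('pics/side0.png'); cv2.imwrite('pics/c_s0.png',cv2.resize(s[190:270,330:430],None,fx=6,fy=6,interpolation=2))
```

```text
[ 0.49285802 -0.24397863] [ 0.38612138 -0.27082271] 0.11006051391054777 yaw -75.88299024261019
centre [ 0.45168485 -0.30589065]
tab L edge [array([ 0.47018558, -0.29635725]), array([ 0.46600563, -0.29390863])]
TCP-c ux,uy 0.006765669440715495 0.0031153089934006692
0.012 [349.87510247 305.13154087]
0.02 [351.02579435 314.42132631]
0.03 [352.48739999 326.22118609]
```

View pics/c_s0.png

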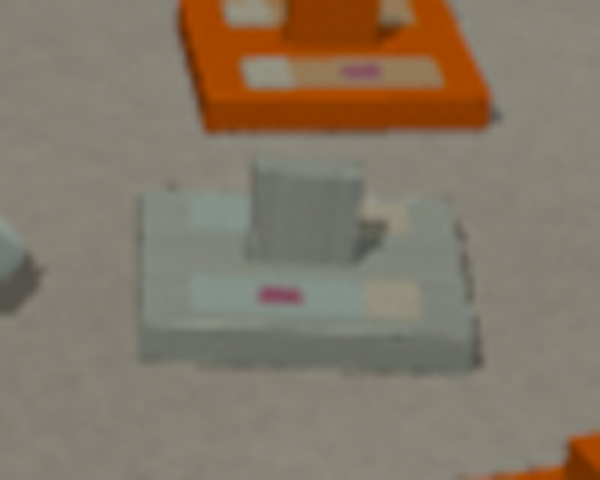

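Run:
```python
from h import *
S=lambda x,y:(330+(x+.5)/6-.5,190+(y+.5)/6-.5)
th=np.radians(104.25); ux=np.array([np.cos(th),np.sin(th)]);uy=np.array([-ux[1],ux[0]])
a=ray('side',*S(138,363),0)[:2];b=ray('side',*S(475,371),0)[:2]
d=b-a; n=np.array([-d[1],d[0]])/np.linalg.norm(d); n=n if n[1]<0 else -n
c=(a+b)/2+n*.05; t=np.array([.4484,-.3073]); print(a,b,np.linalg.norm(d),c,(t-c)@ux,(t-c)@uy)
o=bot.get_obs();print(o['eef_pos'])
p=o['eef_pos'];q=proj('top',[p[0],p[1],.03]);print(q)
t=imaging.camera('top')[:,:,::-1];cv2.imwrite('pics/t5.png',t)
b=cv2.resize(t[220:340,350:490],None,fx=4,fy=4,interpolation=2)
cv2.imwrite('pics/tt5.png',b)
```

```text
[ 0.48826976 -0.24678114] [ 0.38100458 -0.27571659] 0.11109941150927134 [ 0.44765949 -0.30952328] 0.0019725910559955377 -0.0012649902204156566
[ 0.44696265 -0.30000816  0.04895732]
[416.0223261  275.40276126]
```

View pics/tt5.png

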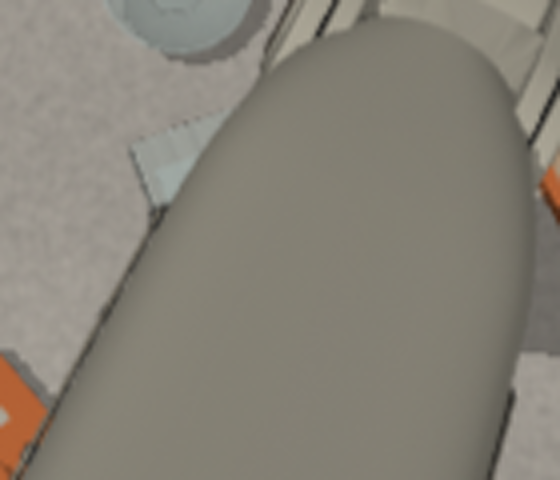

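>>> carry_out:
  moves:
    - [-0.04,0.04,0.02,0,-0.2]
    - [-0.04,0.04,0.02,0,-0.2]
    - [-0.04,0.04,0.02,0,-1]
    - [-0.04,0.04,0.02,0,-1]
    - [-0.04,0.04,0.02,0,-1]
    - [-0.04,0.04,0.02,0,-1]
    - [-0.04,0.04,0.02,0,-1]

```text
clock: 11.4
eef_pos: [0.4522, -0.3028, 0.0472]
tool_rot: [0.614, 0.789, 0.0, -0.0]
ft_force: [0.1, 0.6, -1.0]
grip_width: 0.0108
```

Run:
```python
from h import *
o=bot.get_obs(); print(o['eef_pos'],o['tool_rot'],o['grip_width'],o['ft_force'],o['ft_torque'])
s=imaging.camera('side')[:,:,::-1]
cv2.imwrite('pics/s6.png',s)
b=cv2.resize(s[170:270,310:450],None,fx=5,fy=5,interpolation=2)
cv2.imwrite('pics/ts6.png',b)
```

```text
[ 0.4521661  -0.30278852  0.04720451] [ 6.13839677e-01  7.89430705e-01  5.85678415e-05 -9.53656066e-05] 0.010814188161619038 [ 0.06940462  0.63834749 -0.99368428] [ 0.11324393 -0.02766548 -0.01263115]
```

View pics/ts6.png

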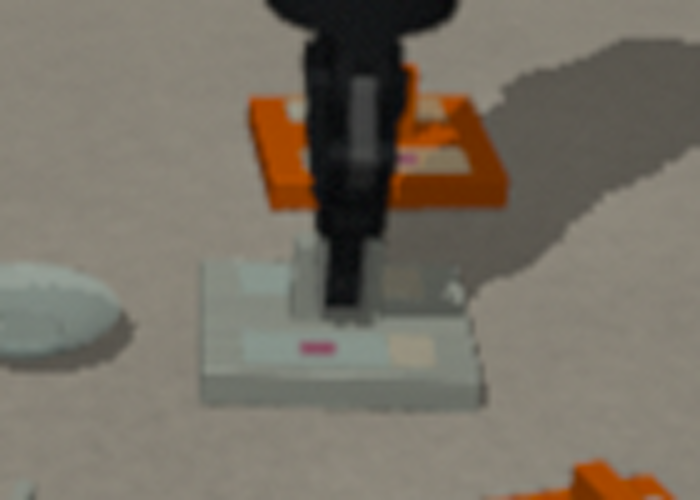

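>>> carry_out:
  moves:
    - [0,0,-0.1,0,-1]
    - [0,0,-0.35,0,-1]
    - [0,0,-0.6,0,-1]
    - [0.18,0.22,-0.6,0,-1]
    - [0.36,0.46,-0.6,0,-1]
    - [0.55,0.7,-0.6,0,-1]
    - [0.745,0.93,-0.6,0,-1]

```text
clock: 12.15
eef_pos: [0.5243, -0.207, 0.1076]
tool_rot: [0.614, 0.789, -0.0, -0.0]
ft_force: [-0.2, -0.0, -3.9]
grip_width: 0.0106
```

>>> carry_out:
  moves:
    - [0.2,0.24,0,0,-1]
    - [0.4,0.5,0,0,-1]
    - [0.6,0.75,0,0,-1]
    - [0.7,0.88,0,0,-1]
    - [0.745,0.935,0.1,0,-1]
    - [0.745,0.935,0.2,0,-1]
    - [0.745,0.935,0.2,0,-1]
    - [0.745,0.935,0.2,0,-1]

```text
clock: 12.95
eef_pos: [0.5946, -0.1137, 0.0862]
tool_rot: [0.615, 0.789, -0.001, -0.001]
ft_force: [0.5, -0.0, -3.7]
grip_width: 0.0108
```

Run:
```python
from h import *
o=bot.get_obs(); print(o['eef_pos'],o['tool_rot'],o['grip_width'],o['ft_force'],o['ft_torque'])
s=imaging.camera('side')[:,:,::-1]
cv2.imwrite('pics/s7.png',s)
b=cv2.resize(s[235:305,225:340],None,fx=6.9,fy=6.9,interpolation=2)
cv2.imwrite('pics/ts7.png',b)
```

```text
[ 0.59463172 -0.1136653   0.08621235] [ 0.61458265  0.78885099 -0.00090614 -0.00120783] 0.010788380639002636 [ 0.4827226  -0.03213528 -3.74326612] [-0.04538741  0.02643182 -0.00678687]
```

View pics/ts7.png

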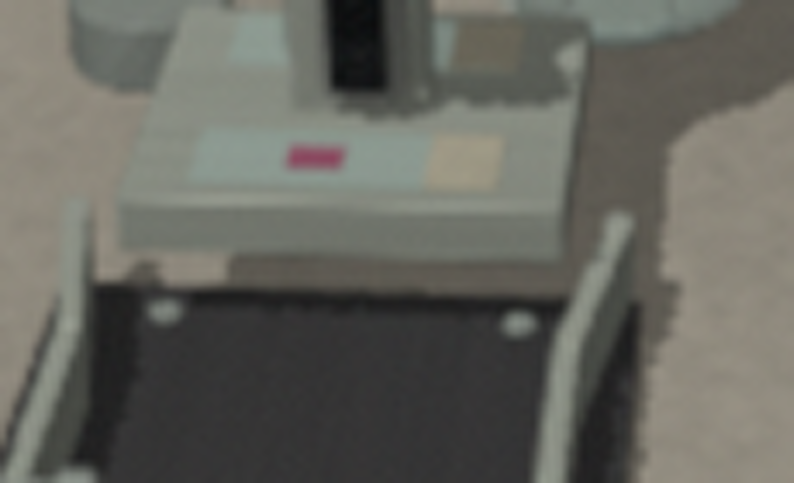

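Run:
```python
from h import *
th=np.radians(104.25); ux=np.array([np.cos(th),np.sin(th)]);uy=np.array([-ux[1],ux[0]])
S=lambda x,y:(225+(x+.5)/6.9-.5,235+(y+.5)/6.9-.5)
def f(n,q,z):
    p=ray('side',*S(*q),z)[:2]; print(n,q,(p@ux+.0907).round(4),(p@uy+.5522).round(4))
f('trayL',(119,248),.039);f('trayR',(562,260),.039);f('trayLt',(120,206),.055);f('trayRt',(563,211),.055)
f('dotL',(166,312),.01);f('dotR',(519,323),.01)
f('RendIn',(607,218),.033);f('RendOut',(632,218),.033);f('RkinkIn',(556,338),.033)
f('LendOut',(64,203),.033);f('LendIn',(88,203),.033);f('LkinkOut',(62,325),.033);f('LkinkIn',(80,325),.033)
f('deckL',(97,288),.01);f('deckR',(560,300),.01)
p=bot.get_obs()['eef_pos'][:2];print(p@ux+.0907,p@uy+.5522)
```

```text
trayL (119, 248) -0.1187 -0.0515
trayR (562, 260) -0.12 0.058
trayLt (120, 206) -0.1126 -0.049
trayRt (563, 211) -0.117 0.0585
dotL (166, 312) -0.1346 -0.0444
dotR (519, 323) -0.1351 0.0458
RendIn (607, 218) -0.1499 0.0672
RendOut (632, 218) -0.1503 0.0736
RkinkIn (556, 338) -0.0946 0.0584
LendOut (64, 203) -0.1486 -0.0717
LendIn (88, 203) -0.1489 -0.0656
LkinkOut (62, 325) -0.0929 -0.0609
LkinkIn (80, 325) -0.0931 -0.0566
deckL (97, 288) -0.1447 -0.0641
deckR (560, 300) -0.1464 0.0554
-0.16604904661954645 0.0032601025886382917
```

>>> carry_out:
  moves:
    - [0,0.015,0.08,0,-1]
    - [0,0.015,0.16,0,-1]
    - [0,0.015,0.22,0,-1]
    - [0,0.015,0.25,0,-1]
    - [0,0.015,0.27,0,-1]
    - [0,0.015,0.27,0,-1]

```text
clock: 13.6
eef_pos: [0.5975, -0.1121, 0.0599]
tool_rot: [0.614, 0.789, -0.0, -0.0]
ft_force: [-0.3, 0.5, -3.1]
grip_width: 0.0111
```

Run:
```python
from h import *
o=bot.get_obs(); print(o['eef_pos'],o['tool_rot'],o['grip_width'],o['ft_force'],o['ft_torque'])
s=imaging.camera('side')[:,:,::-1]
cv2.imwrite('pics/s8.png',s)
b=cv2.resize(s[235:305,225:340],None,fx=6.9,fy=6.9,interpolation=2)
cv2.imwrite('pics/ts8.png',b)
```

```text
[ 0.59752311 -0.11208139  0.05992009] [ 6.13807996e-01  7.89455282e-01 -1.44194784e-04 -2.84012839e-04] 0.01111625868040944 [-0.26827653  0.52110519 -3.06530097] [-0.03719996 -0.0365217  -0.03090727]
```

View pics/ts8.png

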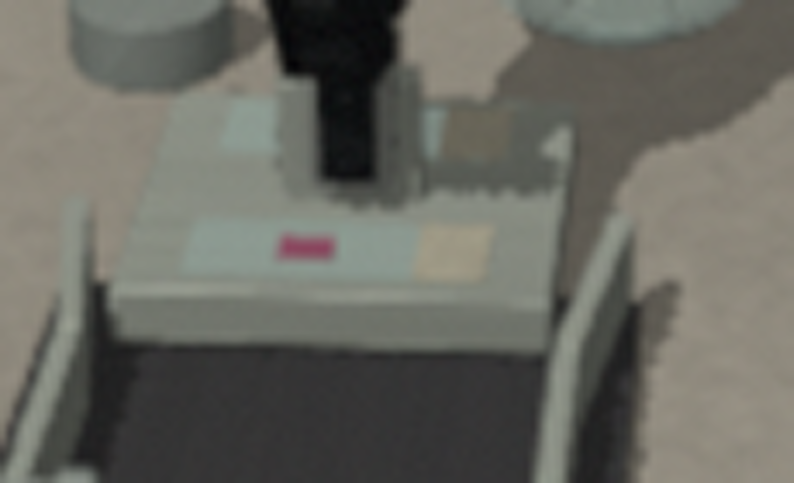

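Run:
```python
from h import *
th=np.radians(104.25); ux=np.array([np.cos(th),np.sin(th)]);uy=np.array([-ux[1],ux[0]])
S=lambda x,y:(225+(x+.5)/6.9-.5,235+(y+.5)/6.9-.5)
def f(n,q,z):
    p=ray('side',*S(*q),z)[:2]; print(n,q,(p@ux+.0907).round(4),(p@uy+.5522).round(4))
f('trayL',(115,340),.0125);f('trayR',(548,352),.0125);f('trayLt',(110,296),.0285);f('trayRt',(552,303),.0285)
f('rearR top',(573,122),.0285)
p=bot.get_obs()['eef_pos'][:2];print(p@ux+.0907,p@uy+.5522)
```

```text
trayL (115, 340) -0.1175 -0.0541
trayR (548, 352) -0.1188 0.0544
trayLt (110, 296) -0.1131 -0.0534
trayRt (552, 303) -0.1166 0.0557
rearR top (573, 122) -0.2055 0.0546
-0.1650863349671482 0.0004661551505742434
```

>>> carry_out:
  moves:
    - [0,0,0.01,0.006,-1]
    - [0,0,0.02,0.006,-1]
    - [0,0,0.025,0.006,-1]
    - [0,0,0.025,0.006,-1]

```text
clock: 14.05
eef_pos: [0.5977, -0.1121, 0.0578]
tool_rot: [0.618, 0.787, -0.0, -0.0]
ft_force: [-0.1, 0.8, -3.1]
grip_width: 0.0107
```

>>> carry_out:
  moves:
    - [0.03,0,0,0,-1]
    - [0.07,0,0,0,-1]
    - [0.1,0,0,0,-1]
    - [0.1,0,0,0,-1]

```text
clock: 14.45
eef_pos: [0.5951, -0.1018, 0.0578]
tool_rot: [0.617, 0.787, -0.0, -0.0]
ft_force: [-0.3, 0.1, -3.9]
grip_width: 0.0106
```

>>> carry_out:
  moves:
    - [0,0,0.01,0,-1]
    - [0,0,0.015,0,-1]
    - [0,0,0.015,0,-1]

```text
clock: 14.75
eef_pos: [0.5955, -0.1023, 0.0572]
tool_rot: [0.618, 0.787, 0.0, 0.0]
ft_force: [-2.2, 1.5, 4.1]
grip_width: 0.0113
```

>>> carry_out:
  moves:
    - [0.04,0,0,0,-1]
    - [0.08,0,0,0,-1]
    - [0.12,0,0,0,-1]
    - [0.16,0,0,0,-1]
    - [0.2,0,0,0,-1]
    - [0.2,0,0,0,-1]

```text
clock: 15.35
eef_pos: [0.5911, -0.0839, 0.0572]
tool_rot: [0.618, 0.786, -0.001, 0.001]
ft_force: [-0.6, -5.4, 6.6]
grip_width: 0.0109
```

>>> carry_out:
  moves:
    - [0.05,0,-0.005,0,-1]
    - [0.1,0,-0.005,0,-1]
    - [0.15,0,-0.005,0,-1]
    - [0.2,0,-0.005,0,-1]
    - [0.25,0,-0.005,0,-1]
    - [0.3,0,-0.005,0,-1]
    - [0.36,0,-0.005,0,-1]
    - [0.36,0,-0.005,0,-1]

```text
clock: 16.15
eef_pos: [0.5819, -0.0475, 0.0572]
tool_rot: [0.617, 0.787, -0.0, 0.0]
ft_force: [-1.2, -3.0, 6.3]
grip_width: 0.0113
```

Run:
```python
from h import *
o=bot.get_obs(); print(o['eef_pos'],o['tool_rot'],o['grip_width'],o['ft_force'],o['ft_torque'])
th=np.radians(104.25); ux=np.array([np.cos(th),np.sin(th)]);uy=np.array([-ux[1],ux[0]])
p=o['eef_pos'][:2];print(p@ux+.0907,p@uy+.5522)
s=imaging.camera('side')[:,:,::-1]
cv2.imwrite('pics/s9.png',s)
b=cv2.resize(s[235:395,195:340],None,fx=3.7,fy=3.7,interpolation=2)
cv2.imwrite('pics/ts9.png',b)
```

```text
[ 0.58189246 -0.04747838  0.05723858] [ 6.17321277e-01  7.86711102e-01 -1.63094122e-04  2.37435582e-04] 0.011336982609842965 [-1.22045429 -2.98424462  6.27974533] [-0.59736735  0.26054809 -0.01160739]
-0.09855225801437575 -0.0001011962232287944
```

View pics/ts9.png

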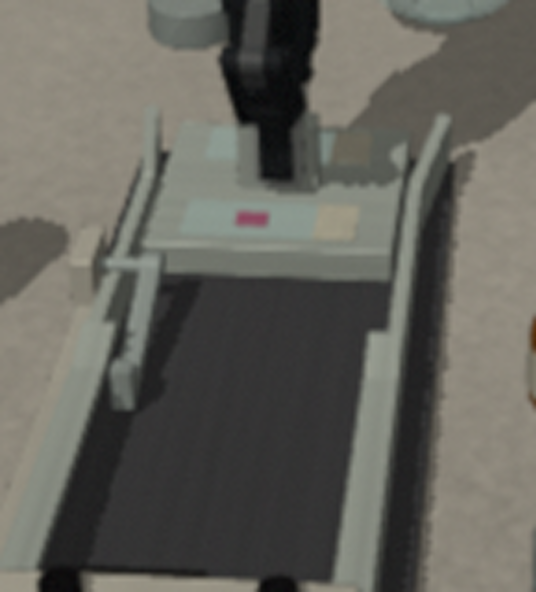

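The tray sits flat between the rails at track x ≈ -99 mm and the catch still hangs down. Its front edge is at about (270,270) in the crop and the catch tip at (123,395). I'll slide it on.

>>> carry_out:
  moves:
    - [0.06,0,-0.005,0,-1]
    - [0.14,0,-0.005,0,-1]
    - [0.22,0,-0.005,0,-1]
    - [0.3,-0.002,-0.005,0,-1]
    - [0.38,-0.002,-0.005,0,-1]
    - [0.46,-0.003,-0.005,0,-1]
    - [0.54,-0.004,-0.005,0,-1]
    - [0.62,-0.005,-0.005,0,-1]
    - [0.7,-0.005,-0.005,0,-1]
    - [0.76,-0.006,-0.005,0,-1]
    - [0.76,-0.006,-0.005,0,-1]

```text
clock: 17.3
eef_pos: [0.5629, 0.0273, 0.0572]
tool_rot: [0.617, 0.787, 0.001, -0.001]
ft_force: [-1.6, 0.6, 4.1]
grip_width: 0.0112
```

>>> carry_out:
  moves:
    - [0.03,0,0,0,-1]
    - [0.06,0,0,0,-1]
    - [0.09,0,0,0,-1]
    - [0.12,0,0,0,-1]
    - [0.15,0,0,0,-1]
    - [0.18,0,0,0,-1]
    - [0.2,0,0,0,-1]
    - [0.2,0,0,0,-1]

```text
clock: 18.1
eef_pos: [0.5584, 0.0449, 0.0572]
tool_rot: [0.618, 0.786, -0.0, -0.0]
ft_force: [-1.4, -4.2, 3.2]
grip_width: 0.0112
```

>>> carry_out:
  moves:
    - [0.03,0,0,0,-1]
    - [0.06,0,0,0,-1]
    - [0.09,0,0,0,-1]
    - [0.12,0,0,0,-1]
    - [0.15,0,0,0,-1]
    - [0.18,0,0,0,-1]
    - [0.2,0,0,0,-1]
    - [0.2,0,0,0,-1]

```text
clock: 18.9
eef_pos: [0.5535, 0.0642, 0.0572]
tool_rot: [0.618, 0.786, -0.0, -0.0]
ft_force: [-2.4, -4.8, 3.0]
grip_width: 0.0108
```

```bash
cat > look.py <<'E'
from h import *
import sys
o=bot.get_obs(); print(o['eef_pos'],o['tool_rot'],o['grip_width'],o['ft_force'],o['ft_torque'])
th=np.radians(104.25); ux=np.array([np.cos(th),np.sin(th)]);uy=np.array([-ux[1],ux[0]])
p=o['eef_pos'][:2];print('track x,y',p@ux+.0907,p@uy+.5522,'F',o['ft_force'][:2]@ux,o['ft_force'][:2]@uy)
s=imaging.camera('side')[:,:,::-1]
cv2.imwrite(f'pics/s{sys.argv[1]}.png',s)
b=cv2.resize(s[255:405,190:330],None,fx=4,fy=4,interpolation=2)
cv2.imwrite(f'pics/ts{sys.argv[1]}.png',b)
E
python3 look.py 10
```

```text
[0.55350604 0.06423942 0.05722958] [ 6.17683685e-01  7.86426482e-01 -4.62963912e-04 -1.98510839e-04] 0.010844215518369784 [-2.43475731 -4.76525218  3.00906776] [-0.8753092   0.25019969 -0.03065789]
track x,y 0.016715500068440345 -8.790421435178608e-05 F -4.019306173779062 3.5328245570041075
```

View pics/ts10.png

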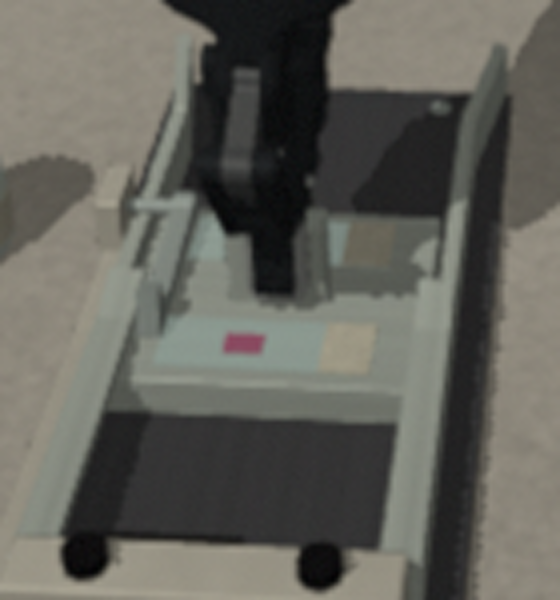

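The catch is up and riding on the tray's top (its tip at about (150,310) in the crop). I'll continue to just short of the earliest possible buffer contact.

>>> carry_out:
  moves:
    - [0.05,0,0,0,-1]
    - [0.1,0,0,0,-1]
    - [0.15,0,0,0,-1]
    - [0.2,0,0,0,-1]
    - [0.25,0,0,0,-1]
    - [0.3,0,0,0,-1]
    - [0.35,-0.002,0,0,-1]
    - [0.4,-0.003,0,0,-1]
    - [0.45,-0.003,0,0,-1]
    - [0.45,-0.003,0,0,-1]

```text
clock: 19.95
eef_pos: [0.5423, 0.1083, 0.0572]
tool_rot: [0.617, 0.787, -0.0, -0.001]
ft_force: [-3.4, -3.3, 4.2]
grip_width: 0.0109
```

>>> carry_out:
  moves:
    - [0.02,0,0,0,-1]
    - [0.04,0,0,0,-1]
    - [0.06,0,0,0,-1]
    - [0.08,0,0,0,-1]
    - [0.1,0,0,0,-1]
    - [0.1,0,0,0,-1]

```text
clock: 20.55
eef_pos: [0.5401, 0.1171, 0.0573]
tool_rot: [0.618, 0.786, -0.001, -0.0]
ft_force: [-2.1, -6.0, 5.4]
grip_width: 0.0113
```

```bash
python3 look.py 11
```

```text
[0.54005824 0.1171412  0.05725091] [ 6.17765787e-01  7.86361739e-01 -7.98306764e-04 -1.01305994e-04] 0.011273109999709402 [-2.07816871 -5.96063188  5.38214652] [-1.12287979  0.35610633 -0.01012037]
track x,y 0.07129976185949352 -7.582795062099912e-05 F -5.265680584520298 3.48145451191198
```

View pics/ts11.png

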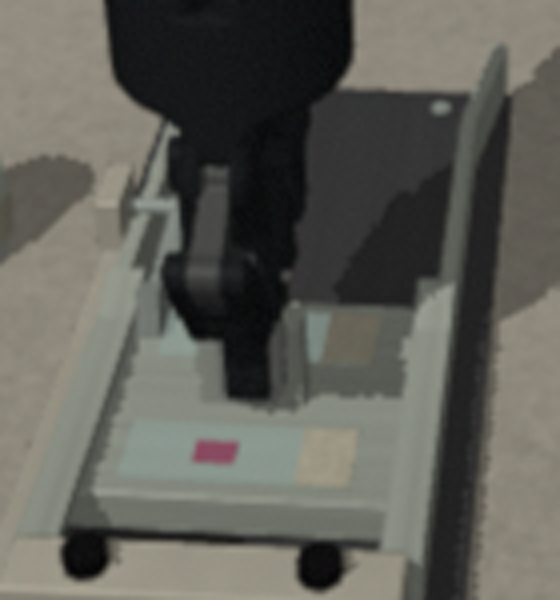

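>>> carry_out:
  moves:
    - [0.015,0,-0.004,0,-1]
    - [0.03,0,-0.004,0,-1]
    - [0.045,0,-0.004,0,-1]
    - [0.06,0,-0.004,0,-1]

```text
clock: 21.0
eef_pos: [0.5385, 0.1232, 0.0572]
tool_rot: [0.618, 0.786, -0.001, -0.0]
ft_force: [-1.3, -5.8, 3.3]
grip_width: 0.0109
```

>>> carry_out:
  moves:
    - [0.01,0,0,0,-1]
    - [0.02,0,0,0,-1]
    - [0.03,0,0,0,-1]
    - [0.03,0,0,0,-1]

```text
clock: 21.4
eef_pos: [0.5377, 0.1262, 0.0572]
tool_rot: [0.618, 0.786, -0.001, -0.001]
ft_force: [-1.8, -4.6, 2.5]
grip_width: 0.011
```

>>> carry_out:
  moves:
    - [0.01,0,0,0,-1]
    - [0.02,0,0,0,-1]
    - [0.03,0,0,0,-1]
    - [0.03,0,0,0,-1]

```text
clock: 21.8
eef_pos: [0.537, 0.1292, 0.0572]
tool_rot: [0.618, 0.786, -0.001, -0.0]
ft_force: [-1.6, -5.4, 3.2]
grip_width: 0.0107
```

>>> carry_out:
  moves:
    - [0.01,0,0,0,-1]
    - [0.02,0,0,0,-1]
    - [0.02,0,0,0,-1]

```text
clock: 22.1
eef_pos: [0.5365, 0.1311, 0.0572]
tool_rot: [0.618, 0.786, -0.001, -0.001]
ft_force: [-1.3, -5.7, 2.0]
grip_width: 0.0108
```

>>> carry_out:
  moves:
    - [0.01,0,0,0,-1]
    - [0.02,0,0,0,-1]
    - [0.02,0,0,0,-1]

```text
clock: 22.4
eef_pos: [0.536, 0.133, 0.0572]
tool_rot: [0.618, 0.786, -0.001, -0.0]
ft_force: [-2.3, -5.2, 3.2]
grip_width: 0.0111
```

>>> carry_out:
  moves:
    - [0.01,0,0,0,-1]
    - [0.02,0,0,0,-1]
    - [0.02,0,0,0,-1]

```text
clock: 22.7
eef_pos: [0.5358, 0.134, 0.0573]
tool_rot: [0.618, 0.786, -0.001, 0.0]
ft_force: [-1.2, -7.6, 2.4]
grip_width: 0.0113
```

>>> carry_out:
  moves:
    - [0.01,0,0,0,-1]
    - [0.02,0,0,0,-1]
    - [0.02,0,0,0,-1]

```text
clock: 23.0
eef_pos: [0.5354, 0.1356, 0.0573]
tool_rot: [0.618, 0.786, -0.002, 0.001]
ft_force: [-1.4, -9.0, 3.7]
grip_width: 0.0113
```

First touch of the buffer came at TCP y ≈ 0.1335 (force up from 5 to 9 N). I'll press on in small steps and watch the catch.

>>> carry_out:
  moves:
    - [0.01,0,0,0,-1]
    - [0.02,0,0,0,-1]
    - [0.03,0,0,0,-1]
    - [0.04,0,0,0,-1]
    - [0.04,0,0,0,-1]

```text
clock: 23.5
eef_pos: [0.5345, 0.1388, 0.0574]
tool_rot: [0.618, 0.786, -0.002, 0.001]
ft_force: [-1.4, -9.6, 3.8]
grip_width: 0.0111
```

```bash
python3 look.py 12
```

```text
[0.53451877 0.13882339 0.05738544] [ 0.61818755  0.7860269  -0.00214712  0.00112036] 0.011127069708567031 [-1.42962119 -9.61745707  3.80873837] [-2.02014618  0.14063938  0.02980062]
track x,y 0.09367836815053655 -4.39523747477466e-05 F -8.969630703283373 3.7530017727082225
```

View pics/ts12.png

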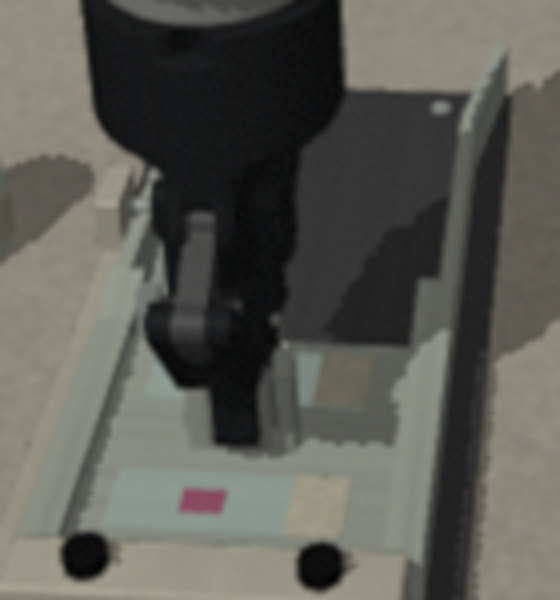

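>>> carry_out:
  moves:
    - [0.01,0,0,0,-1]
    - [0.02,0,0,0,-1]
    - [0.02,0,0,0,-1]

```text
clock: 23.85
eef_pos: [0.5341, 0.1404, 0.0574]
tool_rot: [0.618, 0.786, -0.002, 0.001]
ft_force: [-0.5, -12.3, 4.9]
grip_width: 0.011
```

```bash
python3 look.py 13
python3 - <<'E'
from h import *
t=imaging.camera('top')[:,:,::-1]
a=cv2.resize(t[175:310,130:330],None,fx=2,fy=2,interpolation=2)
s=cv2.imread('pics/s13.png');p=cv2.imread('pics/s12.png')
z=lambda i:cv2.resize(i[285:365,195:245],None,fx=5,fy=5,interpolation=2)
c=np.zeros((400,900,3),np.uint8);c[:270,:400]=a;c[:,400:650]=z(p);c[:,650:900]=z(s)
cv2.imwrite('pics/c13.png',cv2.resize(c,(800,356)))
E
```

```text
[0.53412949 0.14040276 0.057441  ] [ 0.61830748  0.78593151 -0.00235882  0.00139947] 0.010967054325720097 [ -0.50681389 -12.27333872   4.88209522] [-2.20688838  0.12736881  0.03569082]
track x,y 0.09530495929898378 -5.5416735114444116e-05 F -11.770945346949786 3.5123424349691885
```

View pics/c13.png

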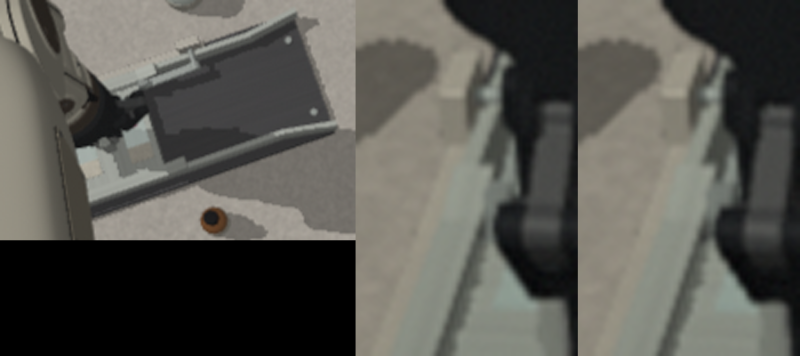

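>>> carry_out:
  moves:
    - [0.005,0,0,0,-1]
    - [0.01,0,0,0,-1]
    - [0.01,0,0,0,-1]

```text
clock: 24.25
eef_pos: [0.5339, 0.1411, 0.0574]
tool_rot: [0.618, 0.786, -0.003, 0.002]
ft_force: [-0.7, -12.0, 4.6]
grip_width: 0.0107
```

```bash
cat > lt.py <<'E'
from h import *
import sys,os
o=bot.get_obs();print(o['eef_pos'],o['ft_force'])
t=imaging.camera('top')[:,:,::-1]
cv2.imwrite(f'pics/t{sys.argv[1]}.png',t)
a=cv2.resize(t[190:270,170:270],None,fx=7,fy=7,interpolation=2)
cv2.imwrite(f'pics/tz{sys.argv[1]}.png',a)
E
python3 lt.py 14
```

```text
[0.53391337 0.14111261 0.05743606] [ -0.7236247  -11.98749165   4.60203289]
```

View pics/tz14.png

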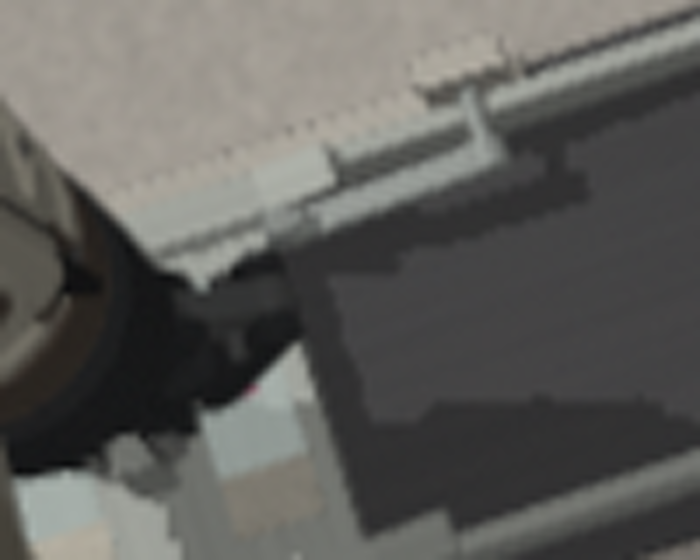

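>>> carry_out:
  moves:
    - [0.005,0,0,0,-1]
    - [0.01,0,0,0,-1]
    - [0.01,0,0,0,-1]

```text
clock: 24.6
eef_pos: [0.5337, 0.1419, 0.0575]
tool_rot: [0.618, 0.786, -0.003, 0.002]
ft_force: [-0.8, -12.1, 4.1]
grip_width: 0.0111
```

```bash
python3 lt.py 15
```

```text
[0.53368624 0.14192069 0.05745383] [ -0.75425957 -12.12427616   4.06320949]
```

View pics/tz15.png

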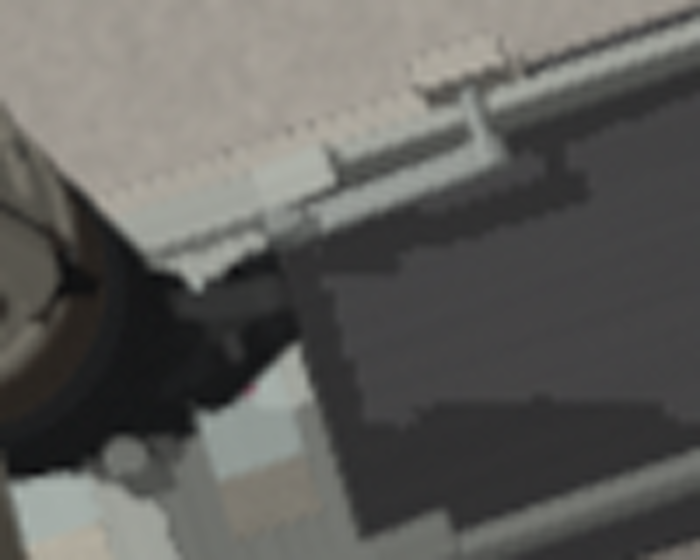

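Not dropped yet: the catch is unchanged and its tip at (280,222) is still at the tray edge. One more millimetre.

>>> carry_out:
  moves:
    - [0.005,0,0,0,-1]
    - [0.01,0,0,0,-1]
    - [0.01,0,0,0,-1]

```text
clock: 24.95
eef_pos: [0.5335, 0.1428, 0.0575]
tool_rot: [0.618, 0.786, -0.003, 0.002]
ft_force: [-0.3, -13.2, 4.3]
grip_width: 0.011
```

```bash
python3 lt.py 16
```

```text
[0.53353343 0.14275383 0.05749925] [ -0.34692758 -13.21260932   4.28179093]
```

View pics/tz16.png

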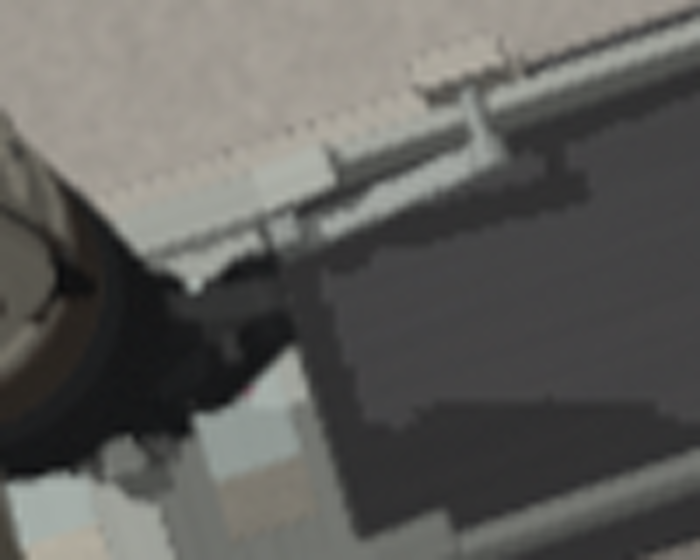

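Run:
```python
import cv2,numpy as np
f=['pics/top0.png','pics/t15.png','pics/t16.png']
c=[cv2.resize(cv2.imread(i)[200:235,200:250],None,fx=5.3,fy=8,interpolation=2) for i in f]
cv2.imwrite('pics/cmp.png',np.hstack(c))
```

```text
(no output)
```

View pics/cmp.png

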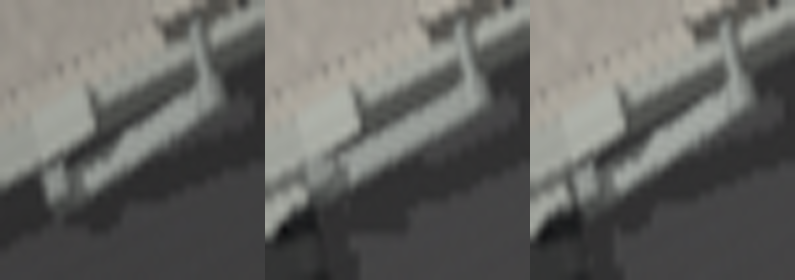

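The catch matches its hanging look again, so it has dropped behind the tray. I'll ease off, release with a small opening and lift straight up.

>>> carry_out:
  moves:
    - [-0.01,0,0,0,-1]
    - [-0.02,0,0,0,-1]
    - [-0.03,0,0,0,-1]
    - [-0.04,0,0,0,-1]
    - [-0.04,0,0,0,-1]

```text
clock: 25.5
eef_pos: [0.534, 0.142, 0.0572]
tool_rot: [0.617, 0.787, -0.001, -0.001]
ft_force: [-2.0, -4.3, 0.5]
grip_width: 0.0111
```

```bash
python3 lt.py 17
```

```text
[0.53401819 0.14195404 0.05723578] [-2.04327368 -4.32634424  0.53498179]
```

View pics/tz17.png

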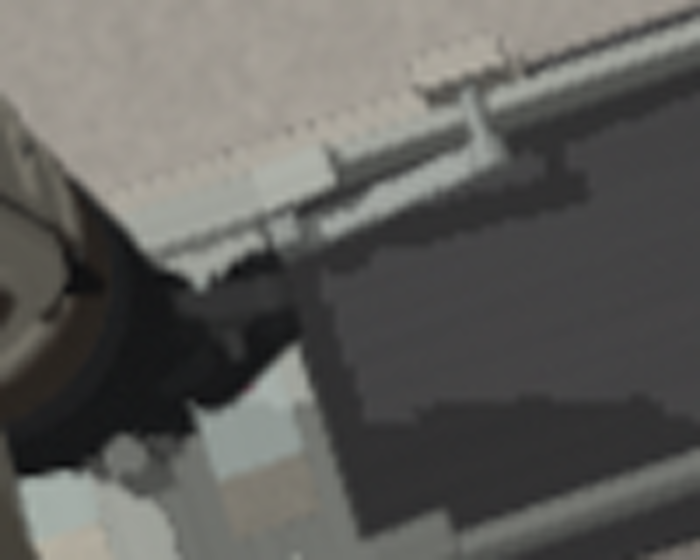

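>>> carry_out:
  moves:
    - [-0.01,0,0,0,-1]
    - [-0.015,0,0,0,-1]
    - [-0.015,0,0,0,-1]
    - [-0.015,0,0,0,-0.5]
    - [-0.015,0,0,0,-0.4]
    - [-0.015,0,0,0,-0.4]
    - [-0.015,0,0,0,-0.4]

```text
clock: 26.25
eef_pos: [0.5357, 0.1411, 0.0581]
tool_rot: [0.618, 0.787, 0.001, 0.0]
ft_force: [0.0, 0.2, 0.7]
grip_width: 0.0257
```

```bash
python3 look.py 18; python3 lt.py 18
```

```text
[0.53570775 0.14106052 0.05809405] [6.17582809e-01 7.86505467e-01 7.25011706e-04 3.13443605e-04] 0.025724315983339834 [0.00811615 0.24720487 0.651193  ] [-0.01572756 -0.02666481  0.02788211]
track x,y 0.09555399202299189 -0.0017470259102037033 F 0.23760078600655665 -0.0687167168505488
[0.53556769 0.140988   0.05803172] [0.60428559 0.14414357 0.82246027]
```

View pics/ts18.png

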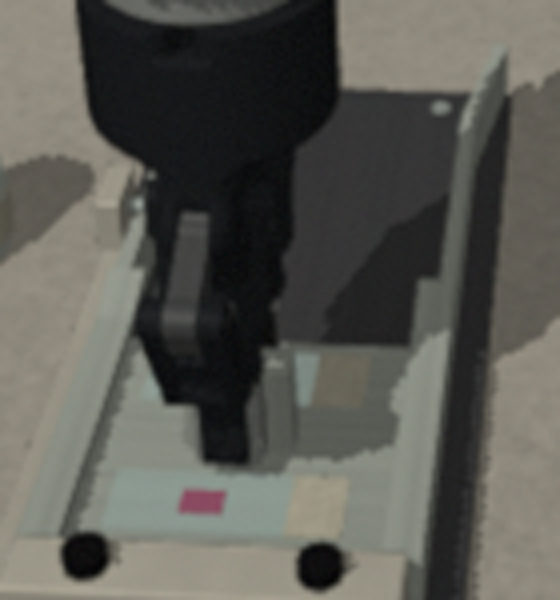

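View pics/tz18.png

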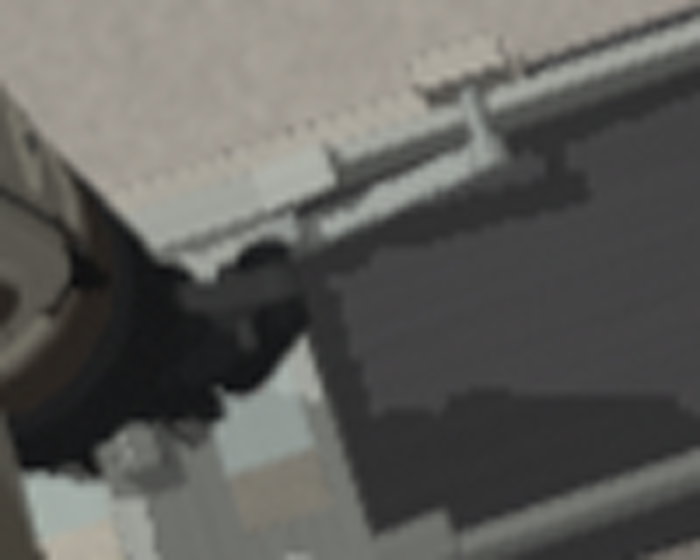

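>>> carry_out:
  moves:
    - [0,0,-0.1,0,-0.4]
    - [0,0,-0.3,0,-0.4]
    - [0,0,-0.6,0,-0.4]
    - [0,0,-0.95,0,-0.4]
    - [0,0,-0.95,0,-0.4]

```text
clock: 26.85
eef_pos: [0.5386, 0.1416, 0.1589]
tool_rot: [0.618, 0.786, 0.005, 0.003]
ft_force: [0.2, 0.4, 0.7]
grip_width: 0.0255
```

>>> carry_out:
  moves:
    - [0,-0.2,-0.3,0,0]
    - [0,-0.5,-0.6,0,0]
    - [0,-0.9,-0.6,0,0]
    - [0,-0.9,-0.6,0,0]

```text
clock: 27.25
eef_pos: [0.4422, 0.118, 0.2127]
tool_rot: [0.618, 0.787, -0.002, -0.002]
ft_force: [0.1, 0.7, -0.9]
grip_width: 0.0425
```

>>> carry_out:
  moves:
    - [-0.2,-0.3,0,0,0]
    - [-0.6,-0.7,0,0,0]
    - [-0.95,-0.95,0,0,0]
    - [-0.95,-0.95,0,0,0]

```text
clock: 27.65
eef_pos: [0.3752, 0.0007, 0.2126]
tool_rot: [0.62, 0.784, -0.001, -0.0]
ft_force: [0.6, 0.4, -0.5]
grip_width: 0.0429
```

Run:
```python
from h import *
o=bot.get_obs();print(o['clock'],o['eef_pos'])
t=imaging.camera('top')[:,:,::-1];s=imaging.camera('side')[:,:,::-1]
cv2.imwrite('pics/tF.png',t);cv2.imwrite('pics/sF.png',s)
a=cv2.resize(t[175:310,130:330],None,fx=2,fy=2.,interpolation=2);b=cv2.resize(s[255:405,190:330],None,fx=2.8,fy=2.8,interpolation=2)
c=np.zeros((420,800,3),np.uint8);c[:270,:400]=a;c[:420,400:792]=b
cv2.imwrite('pics/F.png',c)
```

```text
27.65 [0.37521049 0.00067566 0.21257661]
```

View pics/F.png

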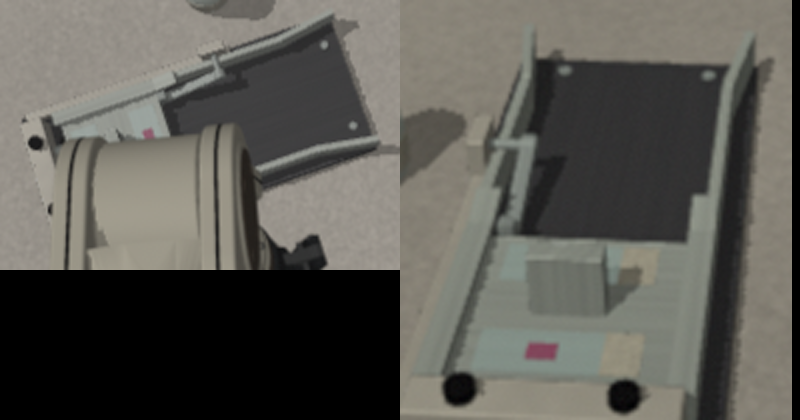

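View pics/tF.png

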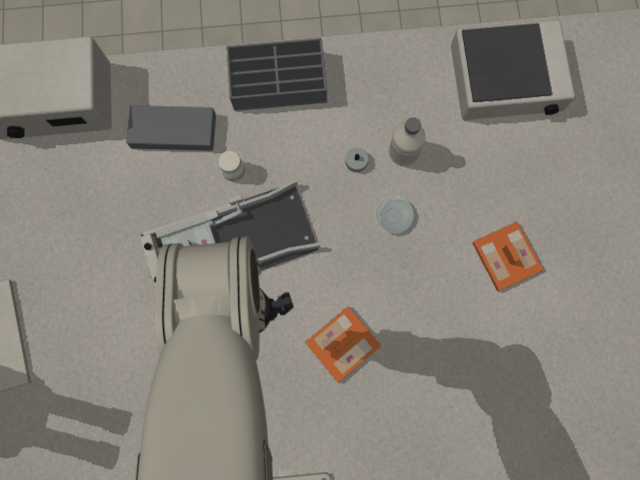

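Run:
```python
from h import *
s0=cv2.imread('pics/side0.png');s=cv2.imread('pics/sF.png')
c=np.hstack([s0[150:420,150:420],s[150:420,150:420]]);cv2.imwrite('pics/cmpF.png',cv2.resize(c,None,fx=1.45,fy=1.45))
a=s[320:352,210:265];cv2.imwrite('pics/catchF.png',cv2.resize(s[290:350,205:260],None,fx=9,fy=9,interpolation=2))
```

```text
(no output)
```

View pics/cmpF.png

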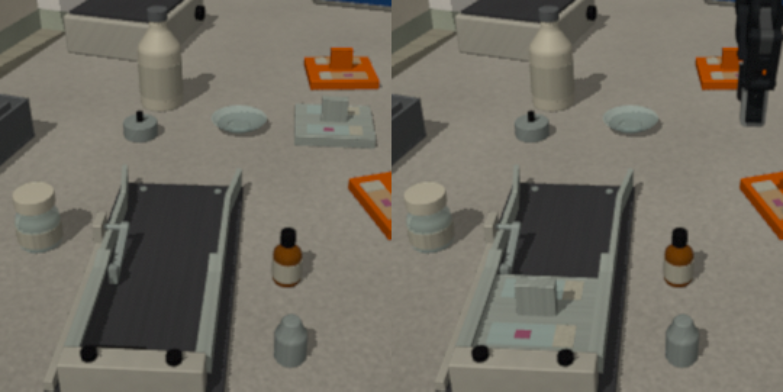

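View pics/catchF.png

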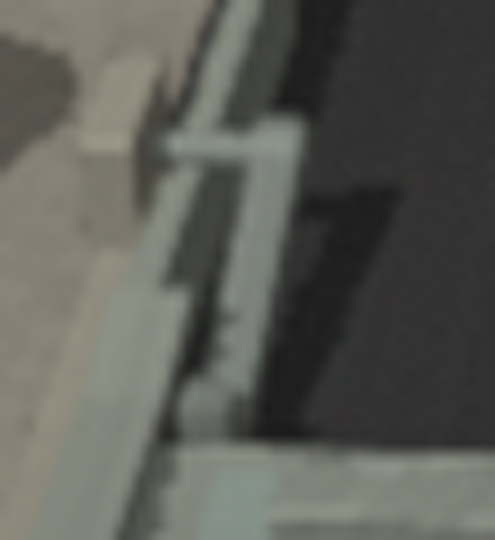

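The catch tip is down behind the tray's rear edge (crop about (205,420)), every bystander is where it was, and the arm is clear. I'm handing in the job.

```bash
python3 -c "
from workcell import order
print(order.job_done())"
```

```text
the job is handed in; nothing more can be done
None
```

The aluminium tray is loaded and locked between the buffer and the dropped catch. I handed the job in at about 28 s on the robot clock, with the arm well clear of everything.

- **First lay-down failed:** the tray's edge landed on the far guide rail with about 40 N vertical force, and the tray rolled about 9° in the grip. I carried it back to its original spot, pressed it flat and regripped. I then laid it on the deck farther out in the flared mouth.
- **Loading:** the tray's front edge lifted the catch. The buffer first touched at about x = +88 mm for the tray centre, so the white unit sits roughly 8 mm deeper than nominal. I pressed in steps of 1–2 mm until the catch dropped, at about 9.5 mm. Peak force in the loading direction was about 13 N, including friction. Then I eased off and let go.
- **Last checks:** both camera views show the catch hanging as it did at the start, with its tip behind the tray's rear edge. The bystanders are unmoved in both views, and the wrist force is near zero.
- **Disagreement:** the two cameras and the robot's own position reading differed by 1–3 mm sideways. This probably contributed to the failed first lay-down.

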